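# Lock down the round spring plunger with its keeper plate

### The arm

A 6-joint arm with a two-finger parallel gripper is mounted at the origin on a cart in front of the work surface, level with it; the furniture and walls round the work are solid. World frame = base frame: x ahead of the robot, y to its left, z up, the work surface at z = 0. Lengths are in m, angles in degrees, forces in N, time in s.
With the tool pointing down it reaches from about 0.25 to 0.8 m from the base axis. Payload 8.5 kg.
Tool frame: the origin (TCP) lies where the fingers leave the gripper's body, on its centre line; the fingertips stand 73 mm ahead of it and the grasp point (between the pads) lies 54 mm ahead of it; x points along the fingers, y is the direction in which the jaws open and shut, and the axes are right-handed (so a half turn about x gives the same grasp; the last joint's range is limited). The gripper opens to 85 mm and grips with 20 to 120 N. Pads are 22 mm wide; open, the fingers measure 114 mm over their backs; the gripper's body (76 mm by 85 mm) begins 54 mm behind the grasp point. The pads swing forward as they close: fully open they stand 13 mm farther back than shut.
Start: joints at [-71.505, 13.648, -0.773, 75.585, 0, 90], TCP at [0.167, -0.498, 0.304] pointing down, gripper open.
Joint ranges: [-152.45, 152.45], [-59.26, 108.67], [-65.41, 83.53], [-104.44, 129.93], [-82.83, 76.93], [-180, 180]. Speed limits (degrees/s): [127.2, 127.2, 159.86, 180, 180, 180].

### API

Orientations are given as a 3x3 rotation matrix whose columns are the frame's x, y, z axes.
In Python, from station import env, imaging, job_done gives the robot as it stands. The module is installed in compiled form; this text tells all that it offers.
- The arm moves only by the tool move_arm, never from a script. Its argument "targets" is a list of rows, each an object with "linear": the shift along the tool's x, y, z in mm, a list of three; "turn": the turn about the tool's x in degrees; "fingers": the finger opening in mm, from 0 to 85.4. A call has 1 to 12 rows; each row shifts and turns the commanded pose from where the row before left it, along the tool's axes as they then stand; what a row does not reach is not made up. A row lasts 1/10 s, in which the tool goes at most 50 mm and 8.59 degrees, less where a joint would pass 70% of its speed; a pose out of reach is approached as far as the arm can. A call with a gripper value outside its range is refused whole. The fingers move at their own pace and stop on an object; the grip force is fixed at half the most. Time passes only in rows, so rows that do not move let the fingers close. It gives the time, the measured TCP pose, the force and the opening at its end, in the units of the state.
- env.read_state(): the state, without advancing time (a new reading comes with each control period).
- imaging.get_image(name): name is "scene" or "top"; returns a dict with "image" (384x512x3 uint8, red, green, blue), "intrinsics" (3x3 intrinsics, pixels), "distortion" ([k1, k2, p1, p2, k3] as OpenCV has them; the pictures are not rectified), "eye" and "rotation" of the camera in the world. Camera axes: x right, y down, z forward; pixel columns grow to the right and rows downward; lengths in m; the calibration is good to about 2 mm. A picture is of the moment at which its call begins. There is no depth.
- job_done(): hands the job in, once; it reports no verdict.
The state is a dict: "t": time; "qpos": joint angles; "joint_vel": joint speeds; "effort": joint torques, N m; "eef_pos": TCP position; "tcp_rot": TCP orientation; "contact_force": force on the tool from outside, world axes, zero at the start; "ft_torque": the same for the moment, N m; "grip_width": finger opening in m.
Only numpy, scipy, OpenCV 4.12 (cv2) and the standard library are available. Lean on these libraries where they do the work, as an engineer would, in place of code of your own. Each camera call takes 0.05 s, during which the arm holds its last target.

### The job

Two spring plunger stations stand on the bench, one with a round button and one with a square button. Lock the round one down: reach through the window of its sliding keeper plate, push the button down as far as it goes and, while keeping it down, drag the plate by its raised lip to the end of its travel so that the button is trapped under it when you let go. Do not press the square button.

Things in the scene. Friction and masses are not known exactly. Their poses are not given: they have to be found in the camera images.
- round_button (a point): Centre of the top of the round steel button (42 mm wide, 22 tall); moves with it. Top at z 58 mm released, 34 fully down. Axes are the station's: keeper slides along -x, roughly to the robot; z up. A like station with a 38 mm square button stands 0.24 to 0.5 m off in y, left or right; leave it.
- round_unit: Fixed station of the round button; origin at z 0 under the button, axes as the button's. Dark steel base, 136 mm (x -76 to +60) by 108, 28 high, and aluminium side rails to z 54 mm at y +-40 to +-54. Deck under the keeper at z 28 mm, so fingertips may pass through the keeper's window and move along with it.
- round_lip (a point): Middle of the inner face of the keeper's raised lip (70 mm wide, z 45 to 61 mm), 30 mm in front of the button's axis at keeper 0; moves with the keeper. Keeper: flat steel plate, z 41 to 46 mm, with a window 64 mm wide, 56 long in x (28 mm each way from the button's axis at keeper 0), then a rear web 30 mm long that traps the button.
- round_plunger (a joint): How far the round button is pressed, m: 0 up, 0.024 bottom stop. Spring 4 N at 0, 10 N at the bottom; springs back at once when let go. Must be pressed beyond 0.017 for the plate to slide over it; trapped, it rests under the plate at about 0.017.
- round_keeper (a joint): How far the keeper plate of the round station is slid along -x, m: starts open at 0 to 0.005; 0.034 is the end stop. About 1.5 N friction, stays where left. The button's side blocks it after a few mm unless the button is held down.
- square_plunger (a joint): How far the square button of the other station is pressed, in m: 0 released. To be left alone.

How it is judged:
By the outcome, as a careful person would: the job done as asked, in the order asked, and still so for the second after the job is handed in, with the robot touching nothing.
It also fails if it takes over 35 s, if anything falls off the work surface, if the arm or the gripper's body presses on something with over 40 N, if the wrist force passes 120 N, or if a joint passes its speed limit or range.

## Working session

There is one attempt and no reset: what is moved stays moved. The work goes in short steps, Python scripts to look and compute and a tool call to move; the robot and the scene stay as the last step left them, time stands still between calls to the robot, and variables do not carry over. Pictures are saved under pics/ and viewed, and the job is handed in when it is done.

Besides the shell and the picture viewer there is one more tool, called after "Emit:" as name([rows], argument=value, ...), one row to a line, values as JSON. move_arm: Moves the arm, as the interface text tells. Its arguments: {"type":"object","properties":{"targets":{"type":"array"}},"required":["targets"]}

```bash
mkdir -p pics; python3 - <<'E'
from station import env, imaging
import cv2,pickle
s=env.read_state()
for k in s: print(k,s[k])
for n in("scene","top"):
    d=imaging.get_image(n); pickle.dump(d,open(n+"0.pkl","wb"))
    cv2.imwrite(f"pics/{n}0.png",d["image"][...,::-1])
    print(n,d["intrinsics"],d["distortion"],d["eye"],d["rotation"])
E
```

```text
t 0.0
qpos [-7.15067662e+01  1.36797811e+01 -8.16122956e-01  7.55841761e+01
  1.38332802e-03  8.99997137e+01]
joint_vel [-0.00159438 -0.00927955 -0.04520748 -0.06210877  0.02935598  0.04461354]
effort [-8.15935709e-04 -5.38778293e+01  3.46440375e+01  1.85595680e-02
 -1.91308045e-04 -3.39801250e-05]
eef_pos [ 0.16643421 -0.49759688  0.30329389]
tcp_rot [[-4.20431389e-04  3.17197094e-01 -9.48359545e-01]
 [ 1.33314688e-03 -9.48358608e-01 -3.17197372e-01]
 [-9.99999023e-01 -1.39766230e-03 -2.41505895e-05]]
contact_force [-0.08342208 -0.29877322 -0.53330328]
ft_torque [ 0.01097816 -0.01834738 -0.04242419]
grip_width 0.0856669202223311
scene [[446.80747816   0.         256.66531544]
 [  0.         446.80747816 195.60307074]
 [  0.           0.           1.        ]] [-0.15208394  0.          0.          0.          0.        ] [ 0.22184346 -0.45924893  0.80279505] [[ 0.80294171 -0.46263238  0.37584026]
 [-0.59593299 -0.63596669  0.49031647]
 [ 0.01218561 -0.61767115 -0.78634207]]
top [[422.07903303   0.         253.2894066 ]
 [  0.         422.07903303 184.43015413]
 [  0.           0.           1.        ]] [0.03088653 0.         0.         0.         0.        ] [ 0.48871785 -0.01474959  1.02066246] [[-0.00671651 -0.9947213   0.10239345]
 [-0.99969182  0.0091265   0.02308629]
 [-0.02389892 -0.10220683 -0.99447605]]
```

View pics/scene0.png

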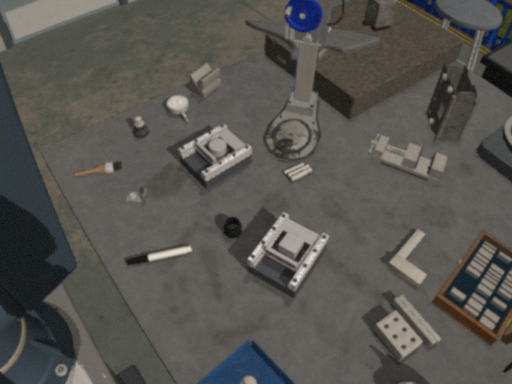

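View pics/top0.png

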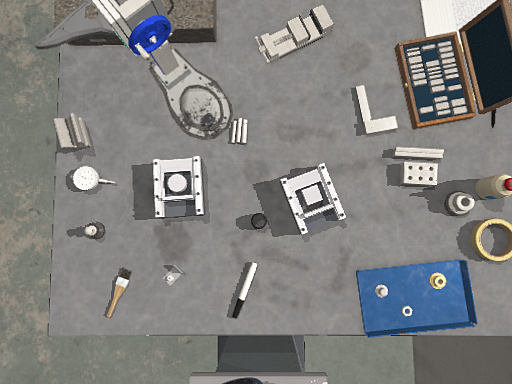

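The round station is near (178,183) in the top view and (217,150) in the scene view. The square one is near (313,195) and (291,245). I'll zoom in on the round one.

```bash
python3 - <<'E'
import cv2,pickle,numpy as np
for n,(x0,y0,x1,y1) in(("top",(140,145,220,225)),("scene",(170,115,260,190))):
    im=pickle.load(open(n+"0.pkl","rb"))["image"][y0:y1,x0:x1,::-1]
    cv2.imwrite(f"pics/{n}z.png",cv2.resize(im,None,fx=7,fy=7,interpolation=cv2.INTER_CUBIC))
E
```

```text
(no output)
```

View pics/topz.png

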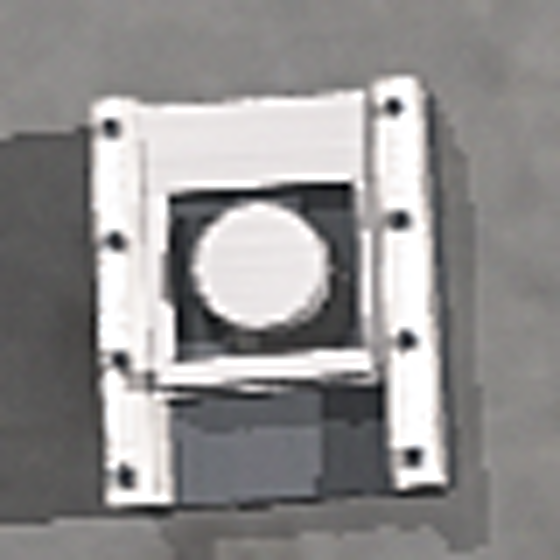

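View pics/scenez.png

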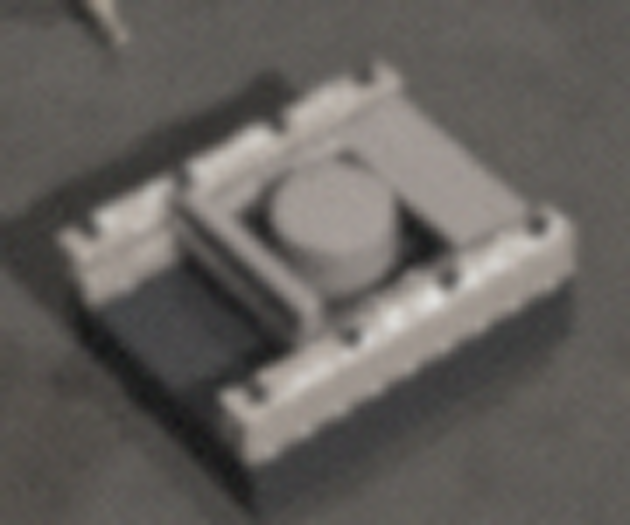

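```bash
cat >h.py <<'E'
import cv2,pickle,numpy as np
def ray(d,p):
    u=cv2.undistortPoints(np.array([[p]],float),np.array(d["intrinsics"]),np.array(d["distortion"]))[0,0]
    v=np.array(d["rotation"])@[u[0],u[1],1]; return np.array(d["eye"],float),v/np.linalg.norm(v)
def onz(d,p,z):
    e,v=ray(d,p); return e+v*(z-e[2])/v[2]
def tri(a,p,b,q):
    e,v=ray(a,p);f,w=ray(b,q)
    s=np.linalg.lstsq(np.c_[v,-w],f-e,rcond=None)[0]
    A=e+v*s[0];B=f+w*s[1]; return (A+B)/2,np.linalg.norm(A-B)
def proj(d,P):
    R=np.array(d["rotation"]);t=-R.T@np.array(d["eye"])
    return cv2.projectPoints(np.array([P],float),cv2.Rodrigues(R.T)[0],t,np.array(d["intrinsics"]),np.array(d["distortion"]))[0][0,0]
E
python3 - <<'E'
from h import *
T=pickle.load(open("top0.pkl","rb"));S=pickle.load(open("scene0.pkl","rb"))
zt=lambda x,y:((x+.5)/7-.5+140,(y+.5)/7-.5+145)
zs=lambda x,y:((x+.5)/7-.5+170,(y+.5)/7-.5+115)
# button contour in top
g=cv2.cvtColor(T["image"],cv2.COLOR_RGB2GRAY)
G=cv2.resize(g[145:225,140:220],None,fx=7,fy=7,interpolation=cv2.INTER_CUBIC)
for th in(150,180,200):
    cs,_=cv2.findContours((G>th).astype(np.uint8),cv2.RETR_LIST,cv2.CHAIN_APPROX_NONE)
    for c in cs:
        m=cv2.moments(c)
        if 8000<m["m00"]<25000: print(th,m["m00"],m["m10"]/m["m00"],m["m01"]/m["m00"],cv2.boundingRect(c))
b=zt(260,263); bs=zs(335,207)
print("tri button",tri(T,b,S,bs), onz(T,b,.058),onz(S,bs,.058))
P=lambda L:np.array([onz(T,zt(*p),.054) for p in L])
L=P([(111,127),(116,240),(120,359),(126,476)]);R=P([(393,106),(400,219),(406,340),(413,457)])
print(L,R)
for q in(L,R):
    v=q[0]-q[-1];print("yaw",np.degrees(np.arctan2(v[1],v[0])))
w=L-R; print("yaw from cross",np.degrees(np.arctan2(-w[:,0],w[:,1])))
# rail screws triangulated vs scene: left rail front screw / right rear
print("screws", tri(T,zt(126,476),S,zs(75,238)),tri(T,zt(413,457),S,zs(258,390)),tri(T,zt(393,106),S,zs(540,222)),tri(T,zt(111,127),S,zs(383,72)))
# lip inner face top edge
print("lip",onz(T,zt(160,364),.061),onz(T,zt(370,348),.061),onz(T,zt(265,356),.061))
for a,b_ in (((183,207),(165,384)),((318,310),(378,372))): print("lip outer?",tri(T,zt(*b_),S,zs(*a)))
print("web edge z46",onz(T,zt(260,188),.046))
E
```

```text
150 12953.0 260.4704444272884 265.28154352916954 (192, 201, 136, 128)
180 12115.5 259.668358714044 264.73209249858996 (194, 203, 132, 124)
180 17107.5 407.38223975839054 279.33296312533486 (372, 76, 74, 412)
200 11624.0 259.3403877036017 264.5899862353751 (195, 203, 129, 124)
200 15575.5 407.5797780702599 279.52684236996134 (374, 77, 71, 410)
tri button (array([0.59548947, 0.18410777, 0.05565343]), np.float64(0.0011275935345046889)) [0.59474763 0.18391378 0.058     ] [0.59479534 0.18179368 0.058     ]
[[0.64107085 0.23485111 0.054     ]
 [0.60328141 0.23256535 0.054     ]
 [0.56380825 0.23057357 0.054     ]
 [0.52531881 0.2279303  0.054     ]] [[0.6471905  0.14108199 0.054     ]
 [0.60939036 0.13850041 0.054     ]
 [0.56924537 0.13623885 0.054     ]
 [0.53075259 0.13366411 0.054     ]]
yaw 3.421637738872929
yaw 3.6452011579675925
yaw from cross [3.73399691 3.71579691 3.29867386 3.29904109]
screws (array([0.52385943, 0.23106297, 0.0455513 ]), np.float64(0.004077512765716109)) (array([0.53175877, 0.13341127, 0.0520895 ]), np.float64(0.0021434223799084973)) (array([0.64830254, 0.14080187, 0.05244351]), np.float64(0.002013307680619232)) (array([0.64414617, 0.23317108, 0.05337449]), np.float64(0.007000623026741262))
lip [0.56150934 0.21566008 0.061     ] [0.56614427 0.14691701 0.061     ] [0.5638263  0.18128914 0.061     ]
lip outer? (array([0.55550626, 0.21556534, 0.0539172 ]), np.float64(0.0001641785290997297))
lip outer? (array([0.56005522, 0.14261871, 0.06353404]), np.float64(0.004616624014505303))
web edge z46 [0.62125997 0.18668476 0.046     ]
```

Emit:
move_arm([
  {"linear": [0,0,0],"turn": -8.3,"fingers": 14},
  {"linear": [0,0,0],"turn": -8.3,"fingers": 14},
  {"linear": [0,0,0],"turn": -8.3,"fingers": 14},
  {"linear": [0,0,0],"turn": -8.3,"fingers": 14},
  {"linear": [0,0,0],"turn": -8.3,"fingers": 14},
  {"linear": [0,0,0],"turn": -8.4,"fingers": 14},
  {"linear": [0,0,0],"turn": -8.4,"fingers": 14},
  {"linear": [0,0,0],"turn": -8.4,"fingers": 14},
  {"linear": [0,0,0],"turn": -8.3,"fingers": 14},
  {"linear": [0,0,0],"turn": 0,"fingers": 14},
  {"linear": [0,0,0],"turn": 0,"fingers": 14},
])

```text
t: 1.2
eef_pos: [0.1665, -0.4978, 0.3037]
tcp_rot: [[-0.0, 0.998, 0.057], [0.001, 0.057, -0.998], [-1.0, -0.0, -0.001]]
contact_force: [0.3, -0.4, 0.6]
grip_width: 0.0138
```

```bash
cat >st.py <<'E'
from station import env
import numpy as np,sys
np.set_printoptions(precision=4,suppress=True)
s=env.read_state();R=np.array(s["tcp_rot"]);p=np.array(s["eef_pos"])
yaw=np.radians(3.5);X=np.array([np.cos(yaw),np.sin(yaw),0]);Y=np.array([-X[1],X[0],0])
B=np.array([.5945,.184,0])
print("t",s["t"],"pos",p,"tooly yaw",np.degrees(np.arctan2(R[1,1],R[0,1])),"x",R[:,0],"F",np.array(s["contact_force"]),"w",s["grip_width"])
print("station xyz of tcp mm",(p-B)@X*1e3,(p-B)@Y*1e3,p[2]*1e3,"q",np.array(s["qpos"]))
tgt=B+X*-.003+[0,0,p[2]]
print("shift tool mm to c=-3",R.T@(tgt-p)*1e3)
E
python3 st.py
```

```text
t 1.2 pos [ 0.1665 -0.4978  0.3037] tooly yaw 3.248243432636271 x [-0.0002  0.0005 -1.    ] F [ 0.2514 -0.3601  0.5723] w 0.01384936950305955
station xyz of tcp mm -468.80895972139245 -654.370786531942 303.67268799632546 q [-71.5041  13.6603  -0.7866  75.5848   0.0005  15.2476]
shift tool mm to c=-3 [   0.2886  462.9292 -656.4112]
```

Emit:
move_arm([
  {"linear": [0,28,-40],"turn": -0.2,"fingers": 14},
  {"linear": [0,28,-40],"turn": 0,"fingers": 14},
  {"linear": [0,28,-40],"turn": 0,"fingers": 14},
  {"linear": [0,28,-40],"turn": 0,"fingers": 14},
  {"linear": [0,28,-40],"turn": 0,"fingers": 14},
  {"linear": [0,28,-40],"turn": 0,"fingers": 14},
  {"linear": [0,28,-40],"turn": 0,"fingers": 14},
  {"linear": [0,28,-40],"turn": 0,"fingers": 14},
  {"linear": [0,28,-40],"turn": 0,"fingers": 14},
  {"linear": [0,28,-40],"turn": 0,"fingers": 14},
  {"linear": [0,28,-40],"turn": 0,"fingers": 14},
  {"linear": [0,28,-40],"turn": 0,"fingers": 14},
])

```text
t: 2.4
eef_pos: [0.4717, 0.0048, 0.3041]
tcp_rot: [[0.001, 0.998, 0.061], [-0.0, 0.061, -0.998], [-1.0, 0.001, 0.0]]
contact_force: [1.5, -1.4, 0.6]
grip_width: 0.0142
```

```bash
python3 st.py
```

```text
t 2.4 pos [0.4717 0.0048 0.3041] tooly yaw 3.475191833538845 x [ 0.0005 -0.     -1.    ] F [ 1.5233 -1.3662  0.5737] w 0.014154668150606894
station xyz of tcp mm -133.5215934948283 -171.364662273413 304.08289436903516 q [ 0.5845  8.3953 -7.4729 74.1004 -0.002  87.1093]
shift tool mm to c=-3 [   0.0603  130.4474 -171.4212]
```

Emit:
move_arm([
  {"linear": [0,26,-35],"turn": 0,"fingers": 14},
  {"linear": [0,26,-35],"turn": 0,"fingers": 14},
  {"linear": [0,26,-35],"turn": 0,"fingers": 14},
  {"linear": [0,26,-35],"turn": 0,"fingers": 14},
  {"linear": [20,26,-31],"turn": 0,"fingers": 14},
  {"linear": [40,0,0],"turn": 0,"fingers": 14},
  {"linear": [40,0,0],"turn": 0,"fingers": 14},
  {"linear": [30,0,0],"turn": 0,"fingers": 14},
  {"linear": [0,0,0],"turn": 0,"fingers": 14},
  {"linear": [0,0,0],"turn": 0,"fingers": 14},
])

```text
t: 3.4
eef_pos: [0.5898, 0.1818, 0.1743]
tcp_rot: [[-0.001, 0.998, 0.062], [-0.0, 0.062, -0.998], [-1.0, -0.001, 0.0]]
contact_force: [0.9, -0.3, 0.9]
grip_width: 0.0136
```

```bash
python3 st.py; python3 - <<'E'
from h import *
from station import imaging
for n,(x0,y0,x1,y1) in(("top",(130,125,230,225)),("scene",(150,55,270,190))):
    d=imaging.get_image(n);pickle.dump(d,open(n+"1.pkl","wb"));im=d["image"][y0:y1,x0:x1,::-1]
    cv2.imwrite(f"pics/{n}1.png",cv2.resize(im,None,fx=4.4 if n=="scene" else 6,fy=4.4 if n=="scene" else 6,interpolation=cv2.INTER_CUBIC))
E
```

```text
t 3.4 pos [0.5898 0.1818 0.1743] tooly yaw 3.5798507154413857 x [-0.0007 -0.0001 -1.    ] F [ 0.9206 -0.3404  0.9173] w 0.013628173775176772
station xyz of tcp mm -4.849696838393242 -1.9405995856639284 174.33187004725588 q [ 17.1267  26.3805  -1.0864  62.5718   0.0061 103.5469]
shift tool mm to c=-3 [-0.0014  1.8524 -1.938 ]
```

View pics/scene1.png

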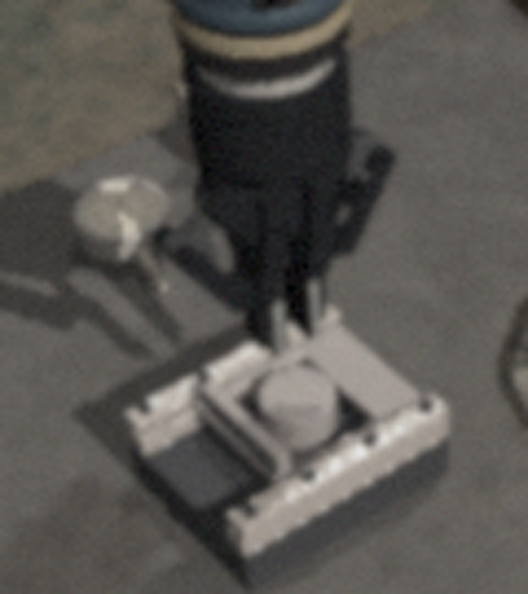

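View pics/top1.png

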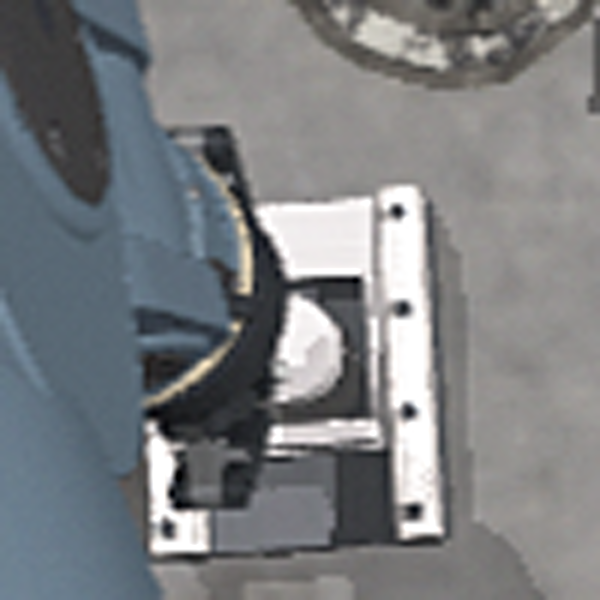

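```bash
python3 - <<'E'
from h import *
S=pickle.load(open("scene1.pkl","rb"))
y=np.radians(3.5);X=np.array([np.cos(y),np.sin(y),0]);Y=np.array([-X[1],X[0],0])
c=np.array([.5898,.1818,.1743])
for tip in (.073,.064):
  for a in(-21.5,-7,7,21.5):
    print(tip,a,[np.round((proj(S,c+X*a/1e3+Y*b/1e3-[0,0,tip])-[150,55]+.5)*4.4-.5) for b in(11,-11)])
E
```

```text
0.073 -21.5 [array([239., 346.]), array([264., 369.])]
0.073 -7 [array([262., 333.]), array([287., 356.])]
0.073 7 [array([284., 321.]), array([309., 344.])]
0.073 21.5 [array([306., 309.]), array([332., 331.])]
0.064 -21.5 [array([238., 333.]), array([263., 356.])]
0.064 -7 [array([261., 320.]), array([286., 343.])]
0.064 7 [array([283., 308.]), array([309., 331.])]
0.064 21.5 [array([305., 296.]), array([331., 319.])]
```

The picture shows the fingertips just above the round button: front tip near (275,352), rear tip near (328,331). That matches the projection with tips 73 mm ahead. Next I correct sideways and go down.

Emit:
move_arm([
  {"linear": [0,2,-2],"turn": 0,"fingers": 14},
  {"linear": [15,0,0],"turn": 0,"fingers": 14},
  {"linear": [15,0,0],"turn": 0,"fingers": 14},
  {"linear": [10,0,0],"turn": 0,"fingers": 14},
  {"linear": [8,0,0],"turn": 0,"fingers": 14},
  {"linear": [0,0,0],"turn": 0,"fingers": 14},
  {"linear": [0,0,0],"turn": 0,"fingers": 14},
])

```text
t: 4.2
eef_pos: [0.5919, 0.184, 0.1267]
tcp_rot: [[0.001, 0.998, 0.064], [0.0, 0.064, -0.998], [-1.0, 0.001, -0.0]]
contact_force: [-1.7, -0.5, 4.9]
grip_width: 0.0137
```

```bash
python3 st.py
```

```text
t 4.2 pos [0.5919 0.184  0.1267] tooly yaw 3.687258653504293 x [ 0.0008  0.0004 -1.    ] F [-1.746  -0.4968  4.8624] w 0.013711598611090762
station xyz of tcp mm -2.5474949121722656 0.13634898427649736 126.71867196282791 q [ 17.2627  28.7229  -4.6971  56.5277   0.0074 103.5754]
shift tool mm to c=-3 [-0.0004 -0.4529  0.1349]
```

Contact: 4.9 N upward with the tip at about z 0.054, as expected. Next I press to the bottom in small steps.

Emit:
move_arm([
  {"linear": [5,0,0],"turn": 0,"fingers": 14},
  {"linear": [5,0,0],"turn": 0,"fingers": 14},
  {"linear": [4,0,0],"turn": 0,"fingers": 14},
  {"linear": [3,0,0],"turn": 0,"fingers": 14},
  {"linear": [0,0,0],"turn": 0,"fingers": 14},
  {"linear": [0,0,0],"turn": 0,"fingers": 14},
])

```text
t: 4.8
eef_pos: [0.592, 0.184, 0.1102]
tcp_rot: [[0.001, 0.998, 0.064], [0.001, 0.064, -0.998], [-1.0, 0.001, -0.0]]
contact_force: [-2.2, -0.4, 8.3]
grip_width: 0.014
```

```bash
python3 st.py
```

```text
t 4.8 pos [0.592  0.184  0.1102] tooly yaw 3.6919634337233926 x [ 0.0013  0.0006 -1.    ] F [-2.1732 -0.4296  8.3163] w 0.014008181863208288
station xyz of tcp mm -2.5092152765972657 0.17644240303594508 110.22001954016156 q [ 17.2648  29.5567  -5.9554  54.4041   0.0091 103.5728]
shift tool mm to c=-3 [-0.0008 -0.4914  0.1748]
```

Emit:
move_arm([
  {"linear": [2,0,0],"turn": 0,"fingers": 14},
  {"linear": [1,0,0],"turn": 0,"fingers": 14},
  {"linear": [0,0,0],"turn": 0,"fingers": 14},
])

```text
t: 5.1
eef_pos: [0.592, 0.184, 0.1073]
tcp_rot: [[0.001, 0.998, 0.064], [0.001, 0.064, -0.998], [-1.0, 0.002, -0.001]]
contact_force: [-1.9, -0.4, 9.9]
grip_width: 0.0141
```

Emit:
move_arm([
  {"linear": [1,0,0],"turn": 0,"fingers": 14},
  {"linear": [0,0,0],"turn": 0,"fingers": 14},
])

```text
t: 5.3
eef_pos: [0.592, 0.184, 0.1069]
tcp_rot: [[0.002, 0.998, 0.064], [0.001, 0.064, -0.998], [-1.0, 0.002, -0.001]]
contact_force: [-3.8, -1.2, 13.5]
grip_width: 0.0139
```

Emit:
move_arm([
  {"linear": [1,0,0],"turn": 0,"fingers": 14},
  {"linear": [0,0,0],"turn": 0,"fingers": 14},
])

```text
t: 5.5
eef_pos: [0.592, 0.184, 0.1069]
tcp_rot: [[0.003, 0.998, 0.064], [0.001, 0.064, -0.998], [-1.0, 0.003, -0.001]]
contact_force: [-5.2, -2.0, 21.8]
grip_width: 0.0138
```

Bottom stop reached: z holds at 0.1069 and the force climbs to 22 N. Now I drag toward the robot.

Emit:
move_arm([
  {"linear": [0,-3,0],"turn": 0,"fingers": 14},
  {"linear": [0,-3,0],"turn": 0,"fingers": 14},
  {"linear": [0,-3,0],"turn": 0,"fingers": 14},
  {"linear": [0,0,0],"turn": 0,"fingers": 14},
])

```text
t: 5.9
eef_pos: [0.5859, 0.184, 0.1069]
tcp_rot: [[0.008, 0.998, 0.064], [0.002, 0.064, -0.998], [-1.0, 0.008, -0.001]]
contact_force: [6.5, -0.5, 9.6]
grip_width: 0.0139
```

```bash
python3 st.py
```

```text
t 5.9 pos [0.5859 0.184  0.1069] tooly yaw 3.674726107288211 x [ 0.0084  0.0019 -1.    ] F [ 6.4736 -0.5259  9.5925] w 0.013949953538154739
station xyz of tcp mm -8.599898799920974 0.4934009585258912 106.89508923486808 q [ 17.4475  29.0175  -7.5159  52.9755  -0.04   103.7722]
shift tool mm to c=-3 [0.0468 5.5982 0.5105]
```

Emit:
move_arm([
  {"linear": [1,-3,0],"turn": 0,"fingers": 14},
  {"linear": [0,-3,0],"turn": 0,"fingers": 14},
  {"linear": [0,-3,0],"turn": 0,"fingers": 14},
  {"linear": [0,0,0],"turn": 0,"fingers": 14},
])

```text
t: 6.3
eef_pos: [0.5782, 0.1837, 0.1067]
tcp_rot: [[0.011, 0.998, 0.064], [0.002, 0.064, -0.998], [-1.0, 0.011, -0.002]]
contact_force: [8.3, -0.2, 13.5]
grip_width: 0.0141
```

```bash
python3 st.py
```

```text
t 6.3 pos [0.5782 0.1837 0.1067] tooly yaw 3.668137574726898 x [ 0.0113  0.0025 -0.9999] F [ 8.2826 -0.2486 13.4736] w 0.014097644875614442
station xyz of tcp mm -16.326074773181574 0.6486577537336384 106.74475811005821 q [ 17.6456  28.306   -8.8434  52.1878  -0.0608 103.9766]
shift tool mm to c=-3 [ 0.1518 13.3232  0.688 ]
```

Emit:
move_arm([
  {"linear": [0,-3,0],"turn": 0,"fingers": 14},
  {"linear": [0,-3,0],"turn": 0,"fingers": 14},
  {"linear": [0,0,0],"turn": 0,"fingers": 14},
])

```text
t: 6.6
eef_pos: [0.5724, 0.1833, 0.1067]
tcp_rot: [[0.012, 0.998, 0.064], [0.003, 0.064, -0.998], [-1.0, 0.012, -0.002]]
contact_force: [9.0, 0.2, 13.9]
grip_width: 0.0142
```

```bash
python3 st.py; python3 - <<'E'
from h import *
from station import imaging
d=imaging.get_image("scene");pickle.dump(d,open("scene2.pkl","wb"))
cv2.imwrite("pics/scene2.png",cv2.resize(d["image"][90:190,160:265,::-1],None,fx=6,fy=6,interpolation=cv2.INTER_CUBIC))
E
```

```text
t 6.6 pos [0.5724 0.1833 0.1067] tooly yaw 3.6662872732765805 x [ 0.0116  0.0026 -0.9999] F [ 9.0129  0.227  13.8512] w 0.014204252633003463
station xyz of tcp mm -22.14698487409821 0.6713897676034684 106.71669800223843 q [ 17.7834  27.8261  -9.7199  51.773   -0.0608 104.1161]
shift tool mm to c=-3 [ 0.2243 19.1436  0.7274]
```

View pics/scene2.png

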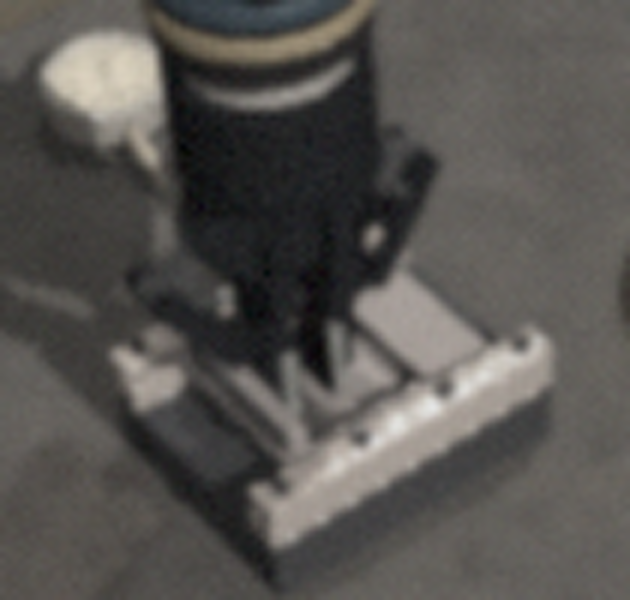

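The plate is moving with the fingers: lip near (245,400), front finger against it, button held under both fingertips, and deck now visible behind the web near (440,280). Continuing the drag.

Emit:
move_arm([
  {"linear": [0,-3,0],"turn": 0,"fingers": 14},
  {"linear": [0,-3,0],"turn": 0,"fingers": 14},
  {"linear": [0,-3,0],"turn": 0,"fingers": 14},
  {"linear": [0,-3,0],"turn": 0,"fingers": 14},
  {"linear": [0,0,0],"turn": 0,"fingers": 14},
])

```text
t: 7.15
eef_pos: [0.5591, 0.1824, 0.1059]
tcp_rot: [[0.009, 0.998, 0.064], [0.002, 0.064, -0.998], [-1.0, 0.009, -0.002]]
contact_force: [6.6, 0.4, 8.3]
grip_width: 0.014
```

Emit:
move_arm([
  {"linear": [0,-3,0],"turn": 0,"fingers": 14},
  {"linear": [0,-2,0],"turn": 0,"fingers": 14},
  {"linear": [0,0,0],"turn": 0,"fingers": 14},
])

```text
t: 7.45
eef_pos: [0.5534, 0.1819, 0.1052]
tcp_rot: [[0.007, 0.998, 0.064], [0.002, 0.064, -0.998], [-1.0, 0.007, -0.001]]
contact_force: [5.7, 0.4, 5.5]
grip_width: 0.0141
```

```bash
python3 st.py
```

```text
t 7.45 pos [0.5534 0.1819 0.1052] tooly yaw 3.6781758081496094 x [ 0.0066  0.0019 -1.    ] F [5.6546 0.4027 5.4818] w 0.01413314465521288
station xyz of tcp mm -41.14910754355738 0.4578870102830677 105.15383881247128 q [ 18.2065  26.536  -12.313   50.7558  -0.017  104.528 ]
shift tool mm to c=-3 [ 0.2567 38.1466  0.5769]
```

Emit:
move_arm([
  {"linear": [0,-2,0],"turn": 0,"fingers": 14},
  {"linear": [0,-1,0],"turn": 0,"fingers": 14},
  {"linear": [0,0,0],"turn": 0,"fingers": 14},
])

```text
t: 7.75
eef_pos: [0.5521, 0.1819, 0.1053]
tcp_rot: [[0.01, 0.998, 0.064], [0.002, 0.064, -0.998], [-1.0, 0.01, -0.001]]
contact_force: [12.5, 0.0, 2.9]
grip_width: 0.0138
```

Emit:
move_arm([
  {"linear": [0,-2,0],"turn": 0,"fingers": 14},
  {"linear": [0,0,0],"turn": 0,"fingers": 14},
])

```text
t: 7.95
eef_pos: [0.5517, 0.1819, 0.1055]
tcp_rot: [[0.013, 0.998, 0.064], [0.002, 0.064, -0.998], [-1.0, 0.013, -0.001]]
contact_force: [18.4, 0.5, -3.3]
grip_width: 0.0141
```

```bash
python3 st.py
```

```text
t 7.95 pos [0.5517 0.1819 0.1055] tooly yaw 3.6467668194928406 x [ 0.013   0.0021 -0.9999] F [18.3951  0.539  -3.2975] w 0.014119471573676472
station xyz of tcp mm -42.89173165166156 0.5125963144842925 105.46035794861139 q [ 18.297   26.1934 -12.8746  50.188   -0.1203 104.649 ]
shift tool mm to c=-3 [ 0.5216 39.8869  0.6154]
```

End stop: the plate stalls at -42.9 mm (predicted -42.5) with the drag force rising to 18 N. I back off a little and lift straight out.

Emit:
move_arm([
  {"linear": [0,4,0],"turn": 0,"fingers": 14},
  {"linear": [0,3,0],"turn": 0,"fingers": 14},
  {"linear": [-5,0,0],"turn": 0,"fingers": 14},
  {"linear": [-10,0,0],"turn": 0,"fingers": 14},
  {"linear": [-20,0,0],"turn": 0,"fingers": 14},
  {"linear": [-40,0,0],"turn": 0,"fingers": 14},
  {"linear": [-40,0,0],"turn": 0,"fingers": 14},
  {"linear": [-40,0,0],"turn": 0,"fingers": 14},
  {"linear": [-30,0,0],"turn": 0,"fingers": 14},
  {"linear": [0,0,0],"turn": 0,"fingers": 14},
])

```text
t: 8.95
eef_pos: [0.5534, 0.1817, 0.2932]
tcp_rot: [[0.006, 0.998, 0.065], [0.002, 0.065, -0.998], [-1.0, 0.007, -0.002]]
contact_force: [1.1, 0.6, 0.9]
grip_width: 0.0138
```

Emit:
move_arm([
  {"linear": [0,-20,40],"turn": 0,"fingers": 14},
  {"linear": [0,-20,40],"turn": 0,"fingers": 14},
  {"linear": [0,-20,40],"turn": 0,"fingers": 14},
  {"linear": [0,-20,40],"turn": 0,"fingers": 14},
  {"linear": [0,0,40],"turn": 0,"fingers": 14},
  {"linear": [0,0,40],"turn": 0,"fingers": 14},
  {"linear": [0,0,0],"turn": 0,"fingers": 14},
])

```text
t: 9.65
eef_pos: [0.4875, -0.0668, 0.2879]
tcp_rot: [[-0.001, 0.998, 0.06], [-0.001, 0.06, -0.998], [-1.0, -0.001, 0.001]]
contact_force: [0.2, 0.9, 0.4]
grip_width: 0.0136
```

```bash
python3 st.py; python3 - <<'E'
from h import *
from station import imaging
for n,(x0,y0,x1,y1) in(("top",(140,145,220,225)),("scene",(170,115,260,190))):
    d=imaging.get_image(n);pickle.dump(d,open(n+"3.pkl","wb"))
    cv2.imwrite(f"pics/{n}3.png",cv2.resize(d["image"][y0:y1,x0:x1,::-1],None,fx=7,fy=7,interpolation=cv2.INTER_CUBIC))
    cv2.imwrite(f"pics/{n}3f.png",d["image"][...,::-1])
E
```

```text
t 9.65 pos [ 0.4875 -0.0668  0.2879] tooly yaw 3.4534241489927093 x [-0.0006 -0.0008 -1.    ] F [0.1728 0.9042 0.3561] w 0.013573517819232144
station xyz of tcp mm -122.07937954070965 -243.83305844273764 287.9081497024337 q [-7.7805 10.7937 -6.8801 72.3556 -0.0525 78.7661]
shift tool mm to c=-3 [  -0.2759  118.8811 -243.9296]
```

View pics/top3.png

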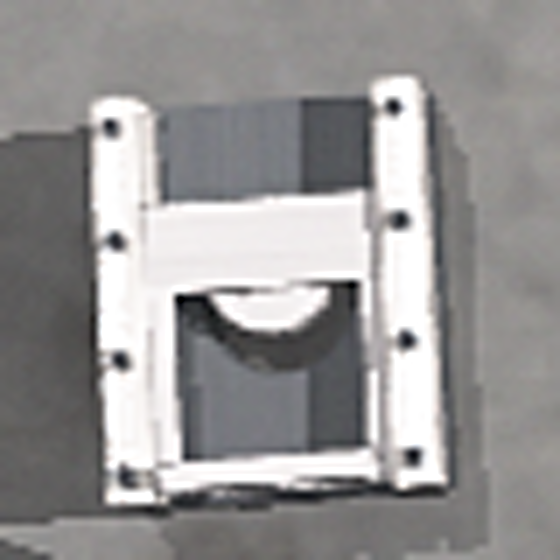

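View pics/scene3.png

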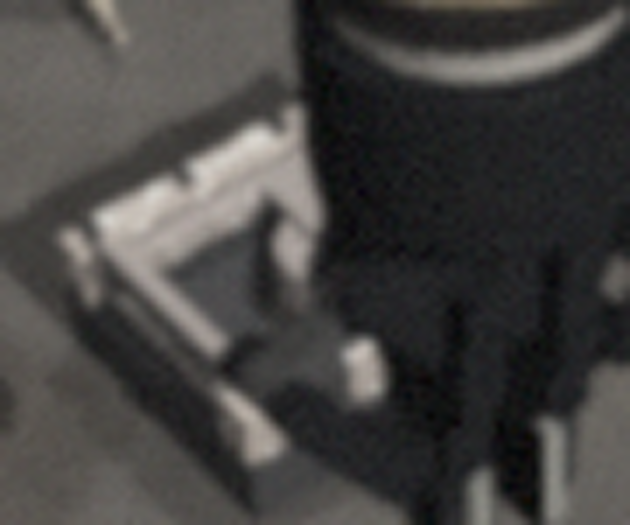

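View pics/scene3f.png

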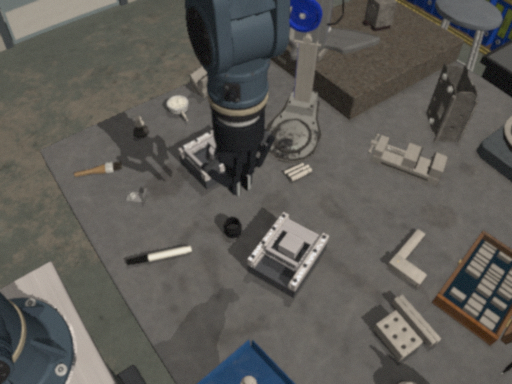

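The button's front crescent shows under the web at (270,305), so it's trapped, and the plate is at the front of the rails. I'll measure the travel before handing in.

```bash
python3 - <<'E'
from h import *
T=pickle.load(open("top3.pkl","rb"))
zt=lambda x,y:((x+.5)/7-.5+140,(y+.5)/7-.5+145)
y=np.radians(3.5);X=np.array([np.cos(y),np.sin(y),0]);B=np.array([.5945,.184,0])
a=lambda p,z:round(float((onz(T,zt(*p),z)-B)@X*1e3),1)
print("web front edge x 0/now",a((260,188),.046),a((268,287),.046)," web rear",a((250,99),.046),a((256,197),.046)," lip inner",a((265,356),.061),a((272,458),.061))
E
```

```text
web front edge x 0/now 26.9 -6.5  web rear 57.1 23.9  lip inner -30.8 -64.2
```

```bash
python3 -c "
from station import job_done
print(job_done())"
```

```text
the job is handed in; nothing more can be done
None
```

The round button is locked down under its keeper plate, and I handed the job in at about 9.8 s with the arm clear of everything.

**What I did:** I went through the keeper's window with the fingers 14 mm apart and pressed the button to its bottom stop, where the force climbed to 22 N. Keeping it down, I dragged the plate by its lip until it stalled at the end stop at about 18 N, then backed off and lifted straight out. By the last few millimetres of the drag the fingertips had mostly slid off the front of the button, but the web was already well over it.

**Last checks:**
- **Plate travel:** measured from the top view, the web's front edge is at -6.5 mm and the lip's inner face at -64.2 mm. Both put the keeper at about 34 mm, its end stop.
- **Button:** after release, only its front crescent shows, with the rest under the web. I did not measure its final height.
- **Square button:** I never touched it, and it looks unchanged in the scene view.
- **Robot:** the force reading was back to about 1 N or less.

**Disagreements:** two of the four rail screws, used only as a height check, triangulated poorly (4 to 7 mm ray gaps). The button itself came out at 55.7 mm high against the 58 mm given. The force and height at contact and at the bottom stop agreed with the text.

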